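Change the balcony sockets over on an interlocked lever bank

TASK

Change the balcony sockets over from the mains to a back-up supply on the lever box: switch the load lever (wide T-handle) off, switch the mains lever (ball handle) off, switch on one of the three slim back-up levers, then switch the load lever on again. A back-up lever whose supply is too low is bolted down inside the box and gives only a little: feel for a free one and do not force one that is blocked. Leave every lever fully home, with mains and the other two back-ups off, and the things lying about where they are.

Things in the scene. Friction and masses are not known exactly. Their poses are not given: they have to be found in the camera images.
- deck (a point): centre of the level top face of the grey steel lever box, 100 mm above the shelf; the box is fixed and measures 200 mm along x (away from the robot), 340 mm along y (to the left). The point's axes are the box's. Five levers stand in a row across the top at x = 0, y = +125 mm (load), +55 (mains), -10, -67 and -124 (back-ups 1, 2, 3). Rigid conduits stand out 40 mm behind, 60 mm high.
- load (a joint): load lever: steel flat 14 mm wide, black T-handle (crossbar 18 mm thick, 50 mm long along y, 96 mm from the pivot). 0 = off, leaning 0.5 rad towards box -x; 1.0 rad = on, leaning 0.5 rad to +x. On at the start. It stops part way if another lever is half thrown. All levers are sprung over-centre: 3 to 5 N at the handle starts one, past the upright it snaps home.
- mains (a joint): mains lever: steel flat 12 mm wide, black ball handle 30 mm across, 90 mm from the pivot. 0 = off (leaning to box -x), 1.0 = on. On at the start. The locking frame holds it while the load lever is on.
- input_1 (a joint): back-up lever 1: steel flat 10 mm wide, slim black sleeve 18 mm across and 45 mm long ending 105 mm from the pivot. 0 = off (leaning to box -x), 1.0 = on. All three back-ups are off at the start and locked while the load or the mains lever is on. A free one goes right over; a locked or bolted one stops within about 0.1 rad and springs back.
- input_2 (a joint): back-up lever 2, like back-up lever 1.
- input_3 (a joint): back-up lever 3, like back-up lever 1. One or two of the three back-up levers are bolted throughout; nothing outside shows which.
- load_handle (a point): centre of the load lever's crossbar
- mains_handle (a point): centre of the mains lever's ball
- input_1_handle (a point): point on the middle line of back-up lever 1, 90 mm from the pivot, 15 mm below the end of its sleeve
- input_2_handle (a point): the same point of back-up lever 2
- input_3_handle (a point): the same point of back-up lever 3
- locking_frame: steel locking frame inside the box, out of sight; origin on the levers' common pivot line, 22 mm below the centre of the top face. Each lever swings in the box's x-z plane about this line. The frame bends if a blocked lever is pushed with more than about 40 N at its handle; 15 N is plenty to feel the block.
- clipper_case: upright round aluminium clipper case, 70 mm across and 170 mm high, beyond the left end of the box; origin under its centre. To be left alone.
- trimmer: red trimmer, 145 x 40 x 32 mm, lying beyond the right end of the box; origin under its centre. To be left alone.
- comb: wooden comb, 180 x 37 x 6 mm, lying in front of the box; origin under its centre. To be left alone.
- hair_clip: steel hair clip, 60 x 13 x 8 mm, lying on the front right of the box's top face; origin under its centre. To be left alone.
- guard_comb: black clipper guard comb, 50 x 46 x 26 mm, lying in front of the box; origin under its centre. To be left alone.
- oil_bottle: small oil bottle, 28 mm across and 85 mm high, standing beyond the left end of the box; origin under its centre. To be left alone.
- mug: white mug, 82 mm across and 92 mm high, standing beyond the right end of the box; origin under its centre. To be left alone.

How it is judged:
By the outcome, as a careful person would: the job done as asked, in the order asked, and still so for the second after the job is handed in, with the robot touching nothing.
It also fails if it takes over 64 s, if anything falls off the work surface, if the arm or the gripper's body presses on something with over 40 N, if the wrist force passes 120 N, or if a joint passes its speed limit or range.

ROBOT

A 6-joint arm with a two-finger parallel gripper is mounted at the origin on the work surface. World frame = base frame: x ahead of the robot, y to its left, z up, the work surface at z = 0. Lengths are in mm, angles in degrees, forces in N, time in s.
With the tool pointing down it reaches from about 275 to 825 mm from the base axis. Payload 4.9 kg.
Tool frame: the origin (TCP) lies at the very end of the fingers, on their centre line; the grasp point (between the pads) lies env.hold_point_z behind it (env.hold_point_z is the distance from the TCP to the grasp point, in mm); z points along the fingers, y is the line along which they close (so a half turn about z gives the same grasp; the last joint's range is limited). The gripper opens to 85 mm and grips with 20 to 120 N. Pads are 22 mm wide; open, the fingers measure 114 mm over their backs; the gripper's body (76 mm by 85 mm) begins 54 mm behind the grasp point. The pads swing forward as they close: fully open they stand 13 mm farther back than shut.
Start: joints at [-75.126, 18.69, -11.035, 60.275, 0, 82.311], TCP at [211.048, -507.914, 191.281] pointing down, gripper open.
Joint ranges: [-152.03, 152.03], [-55.5, 102.48], [-74.3, 77.21], [-110.64, 120.58], [-84.22, 78.4], [-180, 180]. Speed limits (degrees/s): [147.25, 147.25, 180, 180, 180, 180].

INTERFACE

Orientations are given as a 3x3 rotation matrix whose columns are the frame's x, y, z axes.
In Python, from bench import env gives the robot as it stands.
- The arm moves only by the shell command python3 -m handwheel 'ROWS' [FORCE]. ROWS is JSON, one flat list of numbers, 7 for each row, row after row: the opening, from -1 (shut) to 1 (fully open), then the shift along the tool's x, y, z in units of 2 cm (1.0 is 2 cm), then the turn, a rotation vector about the tool's x, y, z in units of 4 degrees (1.0 is 4 degrees). A call has 1 to 8 rows; each row shifts and turns the commanded pose from where the row before left it, along the tool's axes as they then stand; what a row does not reach is not made up. A row lasts 1/12 s, in which the tool goes at most 41.7 mm and 7.16 degrees, less where a joint would pass 70% of its speed; a pose out of reach is approached as far as the arm can. A call with a number of a shift or a turn outside -1 to 1 is refused whole. A call with a gripper value outside its range is refused whole. The fingers move at their own pace and stop on an object; FORCE is the grip in N (left out, the last holds). Time passes only in rows, so rows that do not move let the fingers close. It gives the time, the measured TCP pose, the force, the opening and the grip force at its end, in the units of the state.
- env.observe(): the state, without advancing time (a new reading comes with each control period).
- env.read_camera(name): name is "scene" or "side" or "wrist"; returns the picture (420x560x3 uint8, red, green, blue); there is no depth.
- env.camera_info(name): a dict with "K" (3x3 intrinsics, pixels), "cam_to_world" (4x4, takes a point from camera to world coordinates). Camera axes: x right, y up, looking along -z (the intrinsics and any distortion apply to the point x, -y, -z); pixel columns grow to the right and rows downward; lengths in mm; the calibration is good to about 2 mm. A picture is of the moment at which its call begins: read the wrist's pose just before it. camera_info takes no time and is no camera call; for the wrist camera it gives the pose at the moment of the call.
- env.job_done(): hands the job in; it is judged then, once.
The state is a dict: "time": time; "qpos": joint angles; "joint_velocities": joint speeds; "joint_torque": joint torques, N m; "position": TCP position; "tcp_rot": TCP orientation; "wrist_force": force on the tool from outside, world axes, zero at the start; "moment": the same for the moment, N m; "width": opening from 0.0 (shut) to 1.0 (fully open); "grasp_force": force on a finger pad.
Only numpy, scipy, OpenCV 4.12 (cv2) and the standard library are available. Lean on these libraries where they do the work, as an engineer would, in place of code of your own. Each camera call takes 0.05 s, during which the arm holds its last target. There are 200 camera calls.

## Working session

There is one attempt and no reset: what is moved stays moved. The work goes in short steps, Python scripts to look and compute and a shell command to move; the robot and the scene stay as the last step left them, time stands still between calls to the robot, and variables do not carry over. Pictures are saved under pics/ and viewed, at most 10 in all, crops included, and the job is handed in when it is done.

```bash
ls; mkdir -p pics; python3 - <<'E'
from bench import env
import cv2
o=env.observe(); print(o['time'],o['position'],o['tcp_rot'],o['wrist_force'],env.hold_point_z)
for n in('scene','side'):
    cv2.imwrite(f'pics/{n}0.png',env.read_camera(n)[:,:,::-1]); i=env.camera_info(n); print(n,i)
E
```

```text
pics
0.0 [ 210.8820938  -507.25706394  190.48729319] [[ 9.23459132e-01  3.83696549e-01 -4.36861596e-04]
 [ 3.83696718e-01 -9.23457613e-01  1.69263974e-03]
 [ 2.46036859e-04 -1.73070598e-03 -9.99998472e-01]] [-0.37487436  1.21341994  0.19750258] 18.700000000000003
scene {'K': array([[445.05155008,   0.        , 276.48433043],
       [  0.        , 445.05155008, 206.12172708],
       [  0.        ,   0.        ,   1.        ]]), 'cam_to_world': array([[ 7.61819571e-01, -4.99233858e-01,  4.12791105e-01,
         1.00921717e+03],
       [ 6.47741414e-01,  5.79324820e-01, -4.94786633e-01,
        -5.15853543e+02],
       [ 7.87410747e-03,  6.44320035e-01,  7.64715432e-01,
         9.58660902e+02],
       [ 0.00000000e+00,  0.00000000e+00,  0.00000000e+00,
         1.00000000e+00]])}
side {'K': array([[399.76694849,   0.        , 280.26909942],
       [  0.        , 399.76694849, 205.71862815],
       [  0.        ,   0.        ,   1.        ]]), 'cam_to_world': array([[-8.68039250e-01,  3.73689235e-01, -3.26900927e-01,
         2.48145286e+02],
       [-4.96428089e-01, -6.42388244e-01,  5.83863424e-01,
         6.07791018e+02],
       [ 8.18616355e-03,  6.69099171e-01,  7.43128042e-01,
         8.48873918e+02],
       [ 0.00000000e+00,  0.00000000e+00,  0.00000000e+00,
         1.00000000e+00]])}
```

View pics/scene0.png

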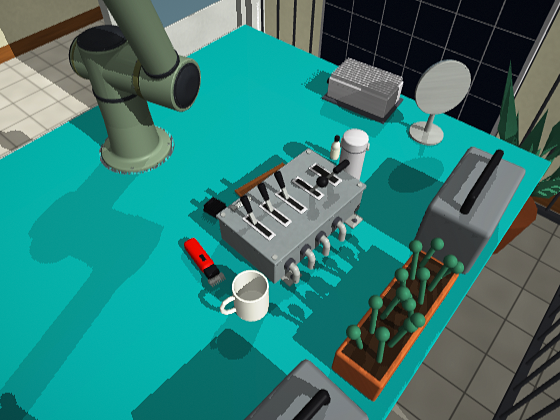

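View pics/side0.png

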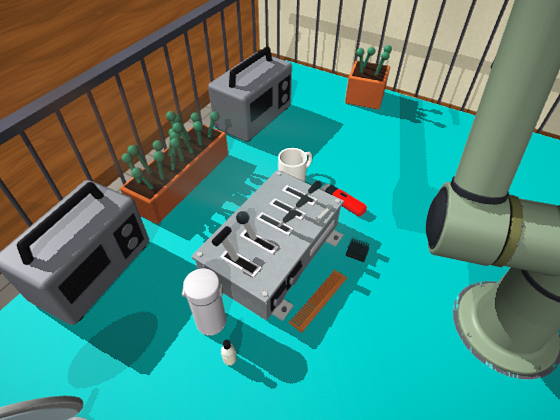

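The box sits in the middle: around (290,215) in scene and (270,240) in side. The load and mains levers lean away from the robot, and the three back-ups lean toward it. I'll enlarge the box in both views.

```bash
python3 - <<'E'
import cv2
a=cv2.imread('pics/scene0.png')[135:285,200:400]; cv2.imwrite('pics/sc.png',cv2.resize(a,None,fx=4,fy=4,interpolation=cv2.INTER_CUBIC))
a=cv2.imread('pics/side0.png')[165:315,180:380]; cv2.imwrite('pics/si.png',cv2.resize(a,None,fx=4,fy=4,interpolation=cv2.INTER_CUBIC))
E
```

```text
(no output)
```

View pics/sc.png

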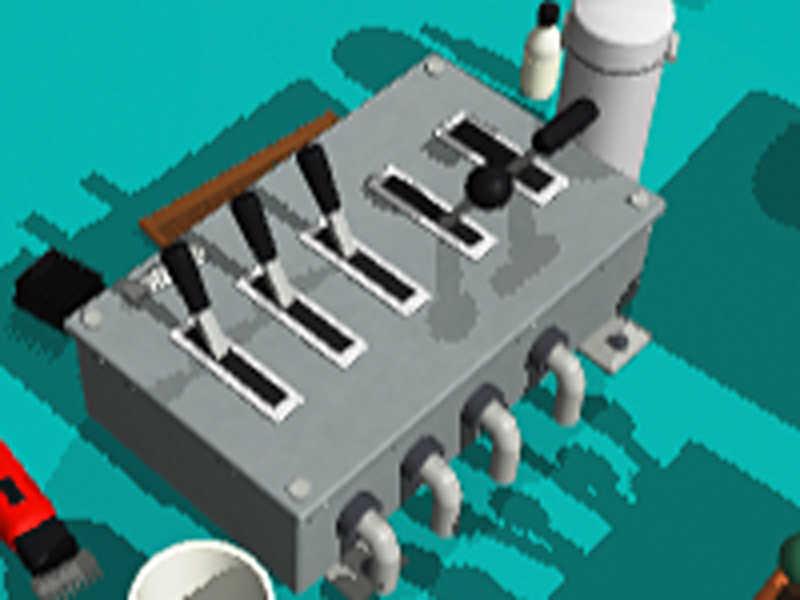

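View pics/si.png

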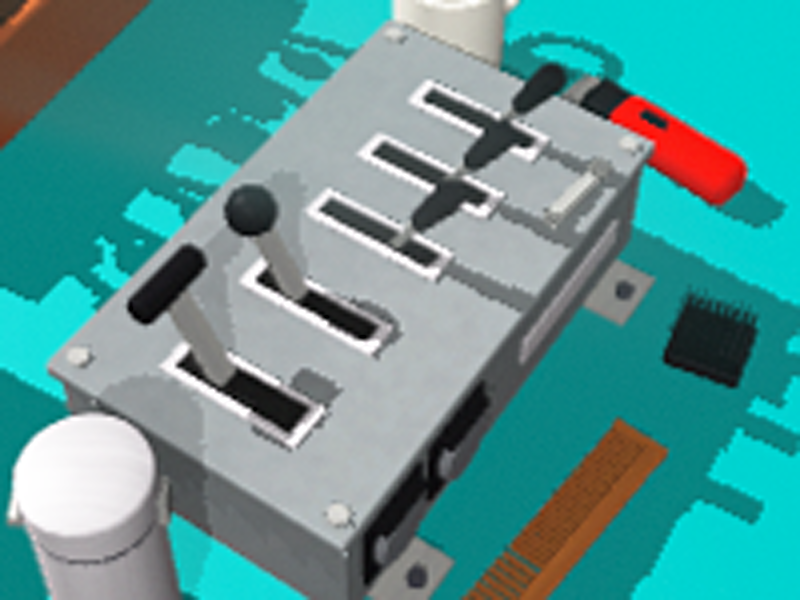

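The four top-face corners are clear in both crops. In scene they are (432,55), (68,325), (300,515) and (663,207); in side (350,545), (655,152), (390,22) and (50,372). The T-handle is at (567,125) and (167,284), and the ball at (488,185) and (250,210). Next I'll fit the pose.

```bash
cat > h.py <<'E'
import numpy as np
from bench import env
from scipy.optimize import least_squares
from scipy.spatial.transform import Rotation as R
def proj(n,P):
    i=env.camera_info(n); T=np.linalg.inv(i['cam_to_world']); p=np.atleast_2d(P)@T[:3,:3].T+T[:3,3]
    q=np.c_[p[:,0],-p[:,1],-p[:,2]]@i['K'].T; return q[:,:2]/q[:,2:]
def hp(y,L,th): # th: joint angle
    a=th-.5; return [L*np.sin(a),y,-22+L*np.cos(a)]
def world(v,P): return np.atleast_2d(P)@R.from_euler('z',v[2]).as_matrix().T+[v[0],v[1],100]
E
cat > fit.py <<'E'
from h import *
C=[[-100,170,0],[-100,-170,0],[100,-170,0],[100,170,0],hp(125,96,1),hp(55,90,1)]
U={'scene':np.array([[432,55],[68,325],[300,515],[663,207],[567,125],[488,185]])/4+[200,135],
'side':np.array([[350,545],[655,152],[390,22],[50,372],[167,284],[250,210]])/4+[180,165]}
f=lambda v:np.concatenate([(proj(n,world(v,C))-U[n]).ravel() for n in U])
r=least_squares(f,[500,0,0]); v=r.x; print(v,np.degrees(v[2])); print(r.fun.reshape(-1,2).round(1))
np.save('v.npy',v)
for n,y,L in (('load',125,96),('mains',55,90),('i1',-10,90),('i2',-67,90),('i3',-124,90)):
    print(n,*[world(v,hp(y,L,t))[0].round(1) for t in (0,.5,1)])
E
python3 fit.py
```

```text
[ 5.61734142e+02  8.66893896e+01 -6.58541819e-02] -3.773166685442426
[[-0.1 -0.9]
 [ 0.  -2.1]
 [-0.3 -1.9]
 [-1.  -2.7]
 [-1.  -0.6]
 [-0.2 -0.5]
 [-1.8 -1.6]
 [-1.8 -2.8]
 [-0.5 -0.3]
 [ 0.7 -2.6]
 [-0.1  0. ]
 [ 0.   0.1]]
load [524.  214.4 162.2] [570.  211.4 174. ] [615.9 208.4 162.2]
mains [522.3 144.4 157. ] [565.4 141.6 168. ] [608.4 138.7 157. ]
i1 [518.   79.6 157. ] [561.1  76.7 168. ] [604.1  73.9 157. ]
i2 [514.3  22.7 157. ] [557.3  19.8 168. ] [600.4  17.  157. ]
i3 [510.5 -34.2 157. ] [553.6 -37.  168. ] [596.6 -39.9 157. ]
```

The fit is consistent: yaw is about -3.8° and the leftover error is around 2 px. I'll push with the shut fingertips and the tool aligned to the box. First comes the rise, the turn of 26.3° about tool z, and closing the fingers.

```bash
cat > s.py <<'E'
from h import *
o=env.observe(); v=np.load('v.npy'); B=R.from_euler('z',v[2]).as_matrix()
p=np.array(o['position']); print('t',round(o['time'],2),'box',(B.T@(p-[v[0],v[1],100])).round(1),'F',(B.T@o['wrist_force']).round(1),
 'rotvec units',(R.from_matrix(o['tcp_rot'].T@B@np.diag([1,-1,-1])).as_rotvec(degrees=True)/4).round(2),'w',round(o['width'],2))
E
python3 -m handwheel '[-1,0,0,-0.4,0,0,1, -1,0,0,-0.4,0,0,1, -1,0,0,-0.4,0,0,1, -1,0,0,-0.4,0,0,1, -1,0,0,-0.4,0,0,1, -1,0,0,-0.4,0,0,1, -1,0,0,0,0,0,0.6, -1,0,0,0,0,0,0]'; python3 s.py
```

```text
time: 0.77
position: [211.1, -508.0, 239.4]
tcp_rot: [[0.998, -0.068, 0.0], [-0.068, -0.998, -0.0], [0.0, 0.0, -1.0]]
wrist_force: [-0.7, -0.3, 0.1]
width: -0.002
grasp_force: 0.0
t 0.77 box [-310.8 -616.4  139.4] F [-0.7 -0.3  0.1] rotvec units [ 0.   -0.   -0.02] w -0.0
```

```bash
python3 -m handwheel '[-1,0.5,-1,0,0,0,0, -1,0.5,-1,0,0,0,0, -1,0.5,-1,0,0,0,0, -1,0.5,-1,0,0,0,0, -1,0.5,-1,0,0,0,0, -1,0.5,-1,0,0,0,0, -1,0.5,-1,0,0,0,0, -1,0.5,-1,0,0,0,0]'|head -2
python3 -m handwheel '[-1,0.5,-1,0,0,0,0, -1,0.5,-1,0,0,0,0, -1,0.5,-1,0,0,0,0, -1,0.5,-1,0,0,0,0, -1,0.5,-1,0,0,0,0, -1,0.5,-1,0,0,0,0, -1,0.5,-1,0,0,0,0, -1,0.5,-1,0,0,0,0]'|head -2
python3 -m handwheel '[-1,0.5,-1,0,0,0,0, -1,0.5,-1,0,0,0,0, -1,0.5,-1,0,0,0,0, -1,0.5,-1,0,0,0,0, -1,0.5,-1,0,0,0,0, -1,0.5,-1,0,0,0,0, -1,0.5,-1,0,0,0,0, -1,0.5,-1,0,0,0,0]'|head -2
python3 -m handwheel '[-1,0.5,-1,0,0,0,0, -1,0.5,-1,0,0,0,0, -1,0.5,-1,0,0,0,0, -1,0.5,-1,0,0,0,0, -1,0.5,-1,0,0,0,0, -1,0.5,-1,0,0,0,0, -1,0.5,-1,0,0,0,0, -1,0.5,-1,0,0,0,0]'|head -2
python3 -m handwheel '[-1,0.8,-1,0,0,0,0, -1,0.8,-1,0,0,0,0, -1,0.8,-1,0,0,0,0, -1,0.7,-1,0,0,0,0, -1,0.7,-1,0,0,0,0, -1,0,0,0,0,0,0, -1,0,0,0,0,0,0]'|head -2
python3 s.py
```

```text
time: 1.43
position: [301.8, -352.3, 238.7]
time: 2.1
position: [392.2, -198.1, 238.8]
time: 2.77
position: [482.6, -43.9, 238.7]
time: 3.43
position: [570.4, 76.7, 239.3]
time: 4.02
position: [645.5, 135.7, 243.1]
t 4.02 box [ 80.3  54.5 143.1] F [-0.2  0.3  0.2] rotvec units [-0.89  0.09  1.87] w -0.0
```

```bash
python3 -c "
from h import *
o=env.observe();print(np.round(o['qpos'],1),np.round(o['joint_velocities'],1))"
```

```text
[  3.6  29.4  12.8  73.6   3.6 179.9] [-0.9 -1.4 -1.7  0.1 -0.2  0.2]
```

Joint 6 ran into its 180° limit, which also tilted the tool slightly. I'll undo the tilt and take the equivalent half turn (about -172° about tool z).

```bash

python3 -m handwheel '[-1,0,0,0,-0.9,0,-0.1, -1,0,0,0,0,0,-1, -1,0,0,0,0,0,-1, -1,0,0,0,0,0,-1, -1,0,0,0,0,0,-1, -1,0,0,0,0,0,-1, -1,0,0,0,0,0,-1, -1,0,0,0,0,0,-1]'|head -2
for i in 1 2 3 4; do python3 -m handwheel '[-1,0,0,0,0,0,-1, -1,0,0,0,0,0,-1, -1,0,0,0,0,0,-1, -1,0,0,0,0,0,-1, -1,0,0,0,0,0,-1, -1,0,0,0,0,0,-1, -1,0,0,0,0,0,-1, -1,0,0,0,0,0,-1]'|head -2; done
python3 -m handwheel '[-1,0,0,0,0,0,-1, -1,0,0,0,0,0,-1, -1,0,0,0,0,0,-1, -1,0,0,0,0,0,-1, -1,0,0,0,0,0,0]'|head -2
sed -i 's/diag(\[1,-1,-1\])/diag([-1,1,-1])/' s.py; python3 s.py
```

```text
time: 4.68
position: [645.2, 128.0, 244.2]
time: 5.35
position: [645.2, 128.0, 244.3]
time: 6.02
position: [645.2, 128.0, 244.2]
time: 6.68
position: [645.2, 128.0, 244.3]
time: 7.35
position: [645.2, 128.0, 244.3]
time: 7.77
position: [645.3, 128.1, 244.3]
t 7.77 box [ 80.7  46.8 144.3] F [ 0.2  0.  -0.9] rotvec units [ 0.07 -0.03  0.14] w 0.0
```

```bash

python3 -m handwheel '[-1,-0.4,1,0,0.07,0,0.14, -1,0,1,0,0,0,0, -1,0,1,0,0,0,0, -1,0,0.9,0,0,0,0, -1,0,0,1,0,0,0, -1,0,0,1,0,0,0, -1,0,0,1,0,0,0, -1,0,0,1,0,0,0]'|head -2
python3 -m handwheel '[-1,0,0,0.8,0,0,0, -1,0,0,0,0,0,0]'|head -2
python3 s.py; python3 -c "
from h import *;import cv2
cv2.imwrite('pics/a.png',env.read_camera('side')[60:340,100:400][:,:,::-1].repeat(2,0).repeat(2,1))"
```

```text
time: 8.43
position: [658.5, 205.9, 163.7]
time: 8.6
position: [656.0, 205.2, 144.3]
t 8.6 box [ 86.3 124.5  44.3] F [-1.1 -0.7 -0.4] rotvec units [-0.02 -0.11 -0.03] w 0.0
```

View pics/a.png

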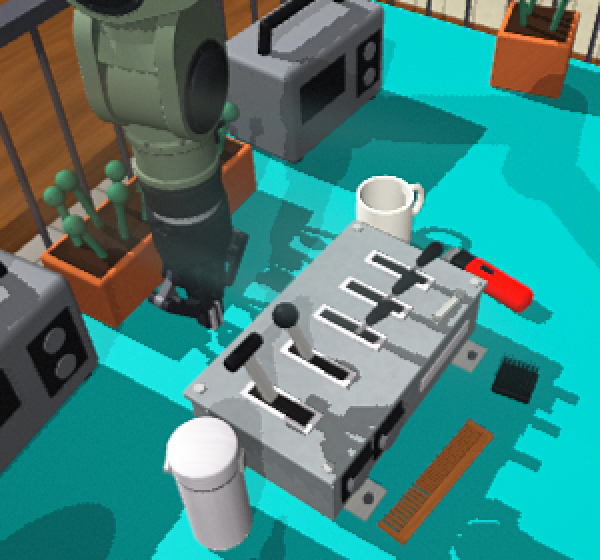

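The shut fingers (tip at 212,320) stand just behind the T-handle (242,352), as intended. Now I'll push the load lever towards box -x.

```bash

python3 -m handwheel '[-1,0.5,0,0,0,0,0, -1,0.4,0,0,0,0,0, -1,0.3,0,0,0,0,0, -1,0.3,0,0,0,0,0]'|sed -n '1,2p;4p'; python3 s.py
python3 -m handwheel '[-1,0.3,0,0,0,0,0, -1,0.3,0,0,0,0,0, -1,0.3,0,0,0,0,0, -1,0.3,0,0,0,0,0]'|head -1; python3 s.py
python3 -m handwheel '[-1,0.4,0,0,0,0,0, -1,0.4,0,0,0,0,0, -1,0.4,0,0,0,0,0, -1,0.4,0,0,0,0,0, -1,0,0,0,0,0,0]'|head -1; python3 s.py
```

```text
time: 8.98
position: [629.5, 208.3, 150.1]
wrist_force: [-0.7, -0.3, 0.0]
t 8.98 box [ 59.6 125.8  50.1] F [-0.7 -0.3  0. ] rotvec units [ 0.01  0.01 -0.02] w -0.0
time: 9.32
t 9.32 box [ 34.9 125.8  48.8] F [ 0.3  0.3 -0.3] rotvec units [ 0.01 -0.01 -0.01] w 0.0
time: 9.73
t 9.73 box [  1.4 125.9  48.7] F [ 0.7  0.9 -0.7] rotvec units [ 0.01 -0.03  0.  ] w -0.0
```

```bash

python3 -m handwheel '[-1,-1,0,0,0,0,0, -1,-1,0,0,0,0,0, -1,-1,0,0,0,0,0, -1,-1,0,0,0,0,0, -1,-0.2,0,0,0,0,0, -1,0,0,0,0,0,0]'|head -2; python3 s.py; python3 -c "
from h import *;import cv2
cv2.imwrite('pics/b.png',env.read_camera('side')[165:315,180:380][:,:,::-1].repeat(3,0).repeat(3,1))"
```

```text
time: 10.23
position: [658.1, 206.1, 147.9]
t 10.23 box [ 88.3 125.5  47.9] F [-1.  -0.6  0.2] rotvec units [ 0.01 -0.01 -0.02] w 0.0
```

View pics/b.png

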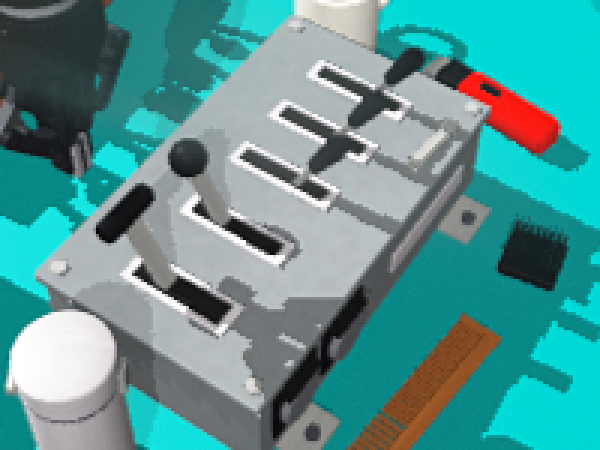

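The T-handle (125,213) has not moved, and the fingertip at (75,170) is well away from it. I'll check where the measured TCP projects in the image.

```bash
python3 -c "
from h import *
print(proj('side',[[658,206,148],[615.9,208.4,162.2]]),proj('scene',[[658,206,148],[615.9,208.4,162.2]]))
import cv2
a=env.read_camera('scene')[20:300,150:430][:,:,::-1].repeat(2,0).repeat(2,1);cv2.imwrite('pics/c.png',a)"
```

```text
[[207.43325652 231.64875851]
 [221.68176693 236.01852568]] [[353.28364897 177.88046078]
 [340.78184105 165.6416987 ]]
```

View pics/c.png

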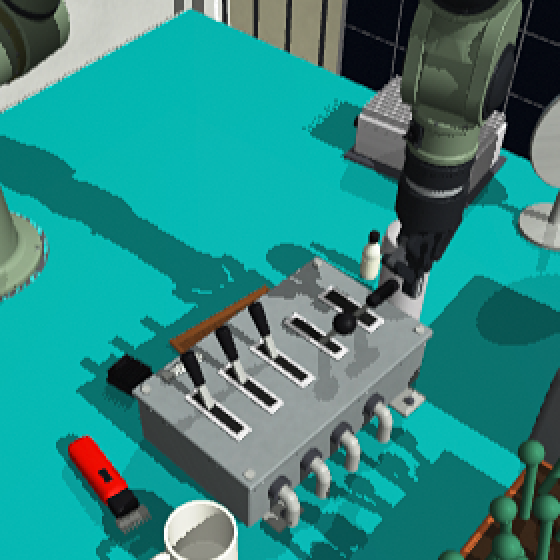

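```bash
python3 -c "
from h import *;import cv2
U={'side':[206,223],'scene':[356,168]}
r=least_squares(lambda p:np.concatenate([(proj(n,p)[0]-U[n]) for n in U]),[650,200,150]);print(r.x,r.fun)
a=env.read_camera('side')[150:290,140:280][:,:,::-1].repeat(4,0).repeat(4,1);b=env.read_camera('scene')[80:220,290:430][:,:,::-1].repeat(4,0).repeat(4,1);cv2.imwrite('pics/d.png',cv2.resize(np.hstack([a,b]),(800,400)))"
```

```text
[656.99130563 207.90761005 180.92717277] [-0.66073182 -0.03103079 -0.75627446  0.01865888]
```

View pics/d.png

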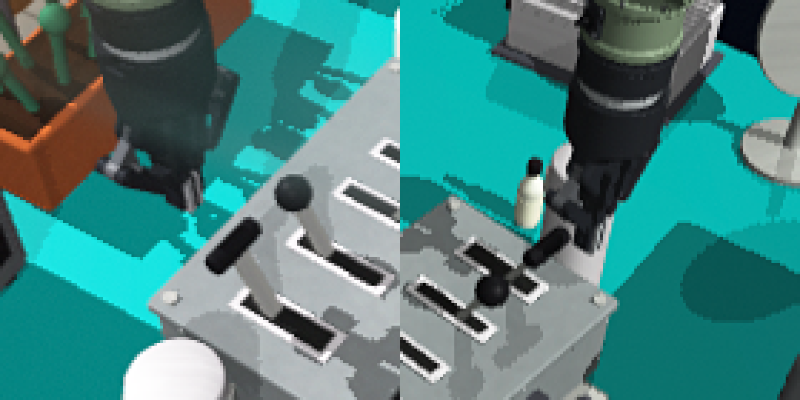

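```bash
cat >> fit.py <<'E'
r=least_squares(lambda u:f2(u),[500,0,0,100]) if 0 else None
g=lambda u:np.concatenate([(proj(n,world(u[:3],C)+[0,0,u[3]])-U[n]).ravel() for n in U])
r=least_squares(g,[500,0,0,0]); print(r.x, r.fun.reshape(-1,2).round(1))
for k in range(6):
    q=least_squares(lambda p:np.concatenate([proj(n,p)[0]-U[n][k] for n in U]),[560,80,120]); B=R.from_euler('z',r.x[2]).as_matrix(); print(q.x.round(1),(B.T@(q.x-[r.x[0],r.x[1],100])).round(1),q.fun.round(1))
E
python3 fit.py
python3 -c "
from h import *
o=env.observe();print(np.round(o['qpos'],2),o['position']);i=env.camera_info('wrist');print(i)"
```

```text
[ 5.61734142e+02  8.66893896e+01 -6.58541819e-02] -3.773166685442426
[[-0.1 -0.9]
 [ 0.  -2.1]
 [-0.3 -1.9]
 [-1.  -2.7]
 [-1.  -0.6]
 [-0.2 -0.5]
 [-1.8 -1.6]
 [-1.8 -2.8]
 [-0.5 -0.3]
 [ 0.7 -2.6]
 [-0.1  0. ]
 [ 0.   0.1]]
load [524.  214.4 162.2] [570.  211.4 174. ] [615.9 208.4 162.2]
mains [522.3 144.4 157. ] [565.4 141.6 168. ] [608.4 138.7 157. ]
i1 [518.   79.6 157. ] [561.1  76.7 168. ] [604.1  73.9 157. ]
i2 [514.3  22.7 157. ] [557.3  19.8 168. ] [600.4  17.  157. ]
i3 [510.5 -34.2 157. ] [553.6 -37.  168. ] [596.6 -39.9 157. ]
[ 5.61845009e+02  8.65045982e+01 -6.75454343e-02 -4.53308717e+00] [[-0.1  0.3]
 [ 0.2 -1. ]
 [-0.4 -0.8]
 [-1.3 -1.4]
 [-1.1  0.8]
 [-0.3  0.9]
 [-1.9 -0.6]
 [-2.  -1.6]
 [-0.4  0.9]
 [ 1.  -1.6]
 [ 0.1  1.1]
 [ 0.1  1.3]]
[470.6 262.8  95.3] [-102.9  169.7   -4.7] [-0.9 -0.1 -0.7  0. ]
[447.  -77.   90.1] [-103.5 -170.9   -9.9] [-0.8 -0.2 -0.9  0.2]
[651.7 -91.8  96.3] [ 101.7 -171.9   -3.7] [-0.5 -0.1 -0.6  0.1]
[675.8 251.7  90. ] [102.6 172.5 -10. ] [-0.3  0.  -0.2 -0. ]
[617.3 208.2 161.1] [ 47.2 125.2  61.1] [-0.6 -0.  -0.5 -0. ]
[609.2 138.1 156.3] [43.7 54.7 56.3] [-0.1 -0.  -0.1  0. ]
[1.131e+01 3.522e+01 9.110e+00 6.399e+01 5.000e-02 1.509e+01] [656.10051175 206.63710214 148.58211122]
{'K': array([[335.90678994,   0.        , 273.96777815],
       [  0.        , 335.90678994, 209.0241769 ],
       [  0.        ,   0.        ,   1.        ]]), 'cam_to_world': array([[ 6.60135496e-02, -9.62462285e-01, -2.63265193e-01,
         5.89653044e+02],
       [ 9.97818654e-01,  6.37751020e-02,  1.70490475e-02,
         2.10483824e+02],
       [ 3.80699371e-04, -2.63816389e-01,  9.64572842e-01,
         3.30934648e+02],
       [ 0.00000000e+00,  0.00000000e+00,  0.00000000e+00,
         1.00000000e+00]])}
```

The handles triangulate exactly where the model puts them. The fingertip triangulates to z≈181 while the TCP reads 148, so it passed just over the T-handle. Lowering 30 mm is safe whichever value is right, since the deck stays at least 15 mm below. I'll do that and push again.

```bash

python3 -m handwheel '[-1,0,0,0.8,0,0,0, -1,0,0,0.7,0,0,0, -1,0,0,0,0,0,0]'|head -1; python3 s.py
python3 -m handwheel '[-1,0.5,0,0,0,0,0, -1,0.4,0,0,0,0,0, -1,0.3,0,0,0,0,0]'|head -1; python3 s.py
python3 -m handwheel '[-1,0.3,0,0,0,0,0]'|head -1; python3 s.py
python3 -m handwheel '[-1,0.3,0,0,0,0,0]'|head -1; python3 s.py
python3 -m handwheel '[-1,0.3,0,0,0,0,0]'|head -1; python3 s.py
```

```text
time: 10.68
t 10.68 box [ 84.6 125.4  16. ] F [-0.3 -0.1 -0.9] rotvec units [-0.01 -0.08 -0.  ] w 0.0
time: 10.93
t 10.93 box [ 64.1 126.   20.2] F [ 5.2 -0.9  3.6] rotvec units [ 0.01  0.04 -0.01] w 0.0
time: 11.02
t 11.02 box [ 59.3 126.2  20.9] F [3.6 0.1 3.4] rotvec units [ 0.02  0.07 -0.01] w -0.0
time: 11.1
t 11.1 box [ 52.6 126.2  20.5] F [3.2 0.3 1.8] rotvec units [ 0.02  0.05 -0.01] w 0.0
time: 11.18
t 11.18 box [ 45.5 126.   19.7] F [1.8 0.2 2.9] rotvec units [ 0.02  0.01 -0.01] w 0.0
```

Contact at a few newtons, so I'll carry on past upright.

```bash

python3 -m handwheel '[-1,0.3,0,0,0,0,0, -1,0.3,0,0,0,0,0, -1,0.3,0,0,0,0,0]'|head -1; python3 s.py
python3 -m handwheel '[-1,0.3,0,0,0,0,0, -1,0.3,0,0,0,0,0, -1,0.3,0,0,0,0,0, -1,0,0,0,0,0,0]'|head -1; python3 s.py
python3 -m handwheel '[-1,-1,0,0,0,0,0, -1,-1,0,0,0,0,0, -1,-1,0,0,0,0,0, -1,-0.7,0,0,0,0,0, -1,0,0,0,0,0,0]'|head -1; python3 s.py
python3 -c "
from h import *;import cv2
cv2.imwrite('pics/e.png',env.read_camera('side'))
a=cv2.imread('pics/e.png');b=cv2.imread('pics/side0.png')[:,:,::-1]
for p in (proj('side',world(np.load('v.npy'),[hp(125,96,0),hp(125,96,1),hp(55,90,1),hp(-10,90,0)]))):
  x,y=p.round().astype(int);print(x,y,a[y,x],b[y,x])"
```

```text
time: 11.43
t 11.43 box [ 25.7 125.7  18.1] F [ 1.3  0.6 -0.2] rotvec units [ 0.   -0.04 -0.01] w 0.0
time: 11.77
t 11.77 box [  7.3 125.8  18.2] F [ 0.5 -1.  -0.7] rotvec units [ 0.   -0.05  0.  ] w 0.01
time: 12.18
t 12.18 box [ 85.8 125.4  18. ] F [-0.7 -0.2  0.1] rotvec units [ 0.01  0.01 -0.03] w 0.0
256 256 [21 19 23] [177 186 189]
222 236 [178 186 189] [17 18 19]
243 218 [44 50 51] [42 48 50]
290 216 [50 55 57] [48 54 55]
```

The load lever is off: its handle pixel is now dark at the off position and grey at the on position. Mains next, at y = 55.

```bash

python3 -m handwheel '[-1,0,-0.9,0,0,0,0, -1,0,-0.9,0,0,0,0, -1,0,-0.9,0,0,0,0, -1,0,-0.8,0,0,0,0, -1,0,0,0,0,0,0]'|head -1; python3 s.py
python3 -m handwheel '[-1,0.4,0,0,0,0,0, -1,0.4,0,0,0,0,0, -1,0.3,0,0,0,0,0]'|head -1; python3 s.py
python3 -m handwheel '[-1,0.3,0,0,0,0,0]'|head -1; python3 s.py
python3 -m handwheel '[-1,0.3,0,0,0,0,0]'|head -1; python3 s.py
```

```text
time: 12.65
t 12.65 box [82.4 52.9 18.5] F [-0.7  0.1  0.1] rotvec units [-0.01 -0.03 -0.05] w 0.0
time: 12.9
t 12.9 box [64.1 56.1 20.9] F [ 8.9 -2.9 11. ] rotvec units [-0.   0.1 -0. ] w 0.0
time: 12.98
t 12.98 box [60.8 56.1 22.8] F [10.5 -4.2 16.5] rotvec units [-0.    0.18 -0.  ] w -0.0
time: 13.07
t 13.07 box [57.2 56.1 24.5] F [12.4 -3.2 21.4] rotvec units [-0.    0.25 -0.  ] w 0.0
```

The rising vertical force shows the tip riding on the ball's upper half. I'll back off, go lower, and push again.

```bash

python3 -m handwheel '[-1,-0.8,0,0,0,0,0, -1,-0.8,0,0,0,0,0, -1,0,0,0.4,0,0,0, -1,0,0,0.4,0,0,0, -1,0,0,0,0,0,0]'|head -1; python3 s.py
python3 -m handwheel '[-1,0.4,0,0,0,0,0, -1,0.4,0,0,0,0,0, -1,0.3,0,0,0,0,0]'|head -1; python3 s.py
python3 -m handwheel '[-1,0.3,0,0,0,0,0]'|head -1; python3 s.py
```

```text
time: 13.48
t 13.48 box [78.1 56.2 -0.3] F [-1.  -0.  -0.7] rotvec units [-0.   -0.09  0.01] w -0.0
time: 13.73
t 13.73 box [60.1 56.   4. ] F [ 4.1 -0.8  3.7] rotvec units [ 0.01  0.05 -0.01] w -0.0
time: 13.82
t 13.82 box [54.  56.   4.1] F [ 2.8 -1.   3.2] rotvec units [ 0.01  0.04 -0.01] w -0.0
```

```bash

python3 -m handwheel '[-1,0.3,0,0,0,0,0, -1,0.3,0,0,0,0,0, -1,0.3,0,0,0,0,0]'|head -1; python3 s.py
python3 -m handwheel '[-1,0.4,0,0,0,0,0, -1,0.4,0,0,0,0,0, -1,0.4,0,0,0,0,0, -1,0.2,0,0,0,0,0, -1,0,0,0,0,0,0]'|head -1; python3 s.py
python3 -m handwheel '[-1,-1,0,0,0,0,0, -1,-1,0,0,0,0,0, -1,-1,0,-0.5,0,0,0, -1,-0.5,0,-1,0,0,0, -1,0,0,-1,0,0,0, -1,0,0,-1,0,0,0, -1,0,0,-1,0,0,0, -1,0,0,0,0,0,0]'|head -1; python3 s.py
python3 -c "
from h import *;import cv2
a=env.read_camera('side')
for p in (proj('side',world(np.load('v.npy'),[hp(125,96,0),hp(125,96,1),hp(55,90,0),hp(55,90,1),hp(-10,90,0)]))):
  x,y=p.round().astype(int);print(x,y,a[y,x])"
```

```text
time: 14.07
t 14.07 box [33.7 55.8  2.4] F [ 0.3 -0.6  1.4] rotvec units [ 0.01 -0.03 -0.01] w 0.0
time: 14.48
t 14.48 box [ 5.5 55.9  2.3] F [-0.7  0.1  0.7] rotvec units [ 0.01 -0.04 -0.  ] w 0.01
time: 15.15
t 15.15 box [80.1 56.1 96.9] F [ 0.7 -0.   0.8] rotvec units [ 0.03  0.08 -0.01] w 0.0
256 256 [22 20 24]
222 236 [177 185 187]
274 234 [41 42 44]
243 218 [174 183 185]
290 216 [49 55 57]
```

Mains is off. Next I'll go over to the front side of back-up 1 and feel it gently.

```bash

python3 -m handwheel '[-1,1,-0.4,0,0,0,0, -1,1,-0.4,0,0,0,0, -1,1,-0.4,0,0,0,0, -1,1,-0.4,0,0,0,0, -1,1,-0.4,0,0,0,0, -1,1,-0.4,0,0,0,0, -1,1,-0.4,0,0,0,0, -1,1,-0.4,0,0,0,0]'|head -1; 
python3 -m handwheel '[-1,0.7,-0.1,0,0,0,0, -1,0,0,1,0,0,0, -1,0,0,1,0,0,0, -1,0,0,1,0,0,0, -1,0,0,1,0,0,0, -1,0,0,0.5,0,0,0, -1,0,0,0,0,0,0]'|head -1; python3 s.py
python3 -m handwheel '[-1,-0.3,0,0,0,0,0, -1,-0.3,0,0,0,0,0, -1,-0.2,0,0,0,0,0]'|head -1; python3 s.py
```

```text
time: 15.87
time: 16.45
t 16.45 box [-99.9 -10.4  -0.6] F [-0.4  0.4  0.1] rotvec units [ 0.   -0.1  -0.01] w 0.0
time: 16.7
t 16.7 box [-78.8 -10.    3.5] F [ 1.2  0.3 -0.3] rotvec units [ 0.01  0.02 -0.01] w 0.0
```

```bash

for k in 1; do python3 -m handwheel '[-1,-0.25,0,0,0,0,0]'|head -1; python3 s.py
python3 -m handwheel '[-1,-0.2,0,0,0,0,0]'|head -1; python3 s.py
python3 -m handwheel '[-1,-0.15,0,0,0,0,0]'|head -1; python3 s.py
python3 -m handwheel '[-1,-0.15,0,0,0,0,0]'|head -1; python3 s.py
python3 -m handwheel '[-1,0,0,0,0,0,0]'|head -1; python3 s.py;done
```

```text
time: 16.78
t 16.78 box [-74.3 -10.    3.4] F [ 0.8  0.6 -0.8] rotvec units [ 0.01  0.01 -0.01] w -0.0
time: 16.87
t 16.87 box [-70.3 -10.1   3.3] F [ 0.1 -0.2 -0. ] rotvec units [ 0.01  0.01 -0.01] w 0.0
time: 16.95
t 16.95 box [-67.7 -10.1   3.1] F [ 0.4 -0.3  0.3] rotvec units [ 0.01  0.   -0.01] w 0.0
time: 17.03
t 17.03 box [-66.1 -10.1   2.7] F [-3.4  0.2  2.7] rotvec units [ 0.01 -0.03 -0.01] w -0.0
time: 17.12
t 17.12 box [-66.  -10.1   2.6] F [-2.7 -0.2  1.2] rotvec units [ 0.01 -0.03 -0.01] w -0.0
```

```bash

python3 -m handwheel '[-1,-0.15,0,0,0,0,0]'|head -1; python3 s.py
python3 -m handwheel '[-1,-0.15,0,0,0,0,0]'|head -1; python3 s.py
python3 -m handwheel '[-1,-0.15,0,0,0,0,0]'|head -1; python3 s.py
```

```text
time: 17.2
t 17.2 box [-64.1 -10.1   2.4] F [-3.7  0.3  2.3] rotvec units [ 0.01 -0.05 -0.01] w 0.0
time: 17.28
t 17.28 box [-60.5 -10.1   2.5] F [-3.9  0.7  3. ] rotvec units [ 0.01 -0.03 -0.01] w -0.0
time: 17.37
t 17.37 box [-57.4 -10.1   2.6] F [-7.6 -0.   5.8] rotvec units [ 0.01 -0.03 -0.01] w -0.0
```

```bash

python3 -m handwheel '[-1,-0.1,0,0,0,0,0]'|head -1; python3 s.py
```

```text
time: 17.45
t 17.45 box [-56.5 -10.1   2.5] F [-11.   -0.3   7.4] rotvec units [ 0.01 -0.06 -0.01] w 0.0
```

The force climbs to 13 N after about 9 mm of travel, so back-up 1 is bolted. I'll back off and feel back-up 2.

```bash

python3 -m handwheel '[-1,0.7,0,0,0,0,0, -1,0.7,-0.6,0,0,0,0, -1,0,-0.8,0,0,0,0, -1,0,-0.8,0,0,0,0, -1,0,-0.65,0,0,0,0, -1,0,0,0,0,0,0]'|head -1; python3 s.py
python3 -m handwheel '[-1,-0.4,0,0,0,0,0, -1,-0.3,0,0,0,0,0, -1,-0.2,0,0,0,0,0]'|head -1; python3 s.py
python3 -m handwheel '[-1,-0.15,0,0,0,0,0]'|head -1; python3 s.py
python3 -m handwheel '[-1,-0.15,0,0,0,0,0]'|head -1; python3 s.py
```

```text
time: 17.95
t 17.95 box [-81.4 -69.    2.9] F [0.5 0.3 0.2] rotvec units [-0.01  0.02 -0.05] w -0.0
time: 18.2
t 18.2 box [-64.  -66.7   2.7] F [-3.3 -0.5  2.2] rotvec units [ 0.01 -0.02  0.  ] w 0.0
time: 18.28
t 18.28 box [-61.7 -66.6   2.4] F [-2.9 -0.1  2.4] rotvec units [ 0.01 -0.03  0.  ] w -0.0
time: 18.37
t 18.37 box [-59.  -66.6   2.3] F [-3.5  0.7  3.1] rotvec units [ 0.01 -0.03  0.  ] w 0.0
```

```bash

python3 -m handwheel '[-1,-0.15,0,0,0,0,0]'|head -1; python3 s.py
```

```text
time: 18.45
t 18.45 box [-57.1 -66.6   2.3] F [-9.3 -0.3  7.7] rotvec units [ 0.01 -0.06  0.  ] w 0.0
```

```bash

python3 -m handwheel '[-1,-0.1,0,0,0,0,0]'|head -1; python3 s.py
```

```text
time: 18.53
t 18.53 box [-56.4 -66.6   2.2] F [-12.9   0.3  10.7] rotvec units [ 0.01 -0.09  0.  ] w 0.0
```

Back-up 2 stops at the same place with about 17 N in total, so it is bolted too. Now back-up 3.

```bash

python3 -m handwheel '[-1,0.8,0,0,0,0,0, -1,0.7,-0.6,0,0,0,0, -1,0,-0.8,0,0,0,0, -1,0,-0.8,0,0,0,0, -1,0,-0.65,0,0,0,0, -1,0,0,0,0,0,0]'|head -1; python3 s.py
python3 -m handwheel '[-1,-0.4,0,0,0,0,0, -1,-0.3,0,0,0,0,0, -1,-0.2,0,0,0,0,0]'|head -1; python3 s.py
python3 -m handwheel '[-1,-0.15,0,0,0,0,0, -1,-0.15,0,0,0,0,0]'|head -1; python3 s.py
python3 -m handwheel '[-1,-0.15,0,0,0,0,0]'|head -1; python3 s.py
```

```text
time: 19.03
t 19.03 box [ -82.5 -125.8    2.8] F [ 0.3 -0.3 -0. ] rotvec units [-0.01  0.02 -0.04] w 0.0
time: 19.28
t 19.28 box [ -65.1 -123.6    2.6] F [-3.3 -0.9  3.8] rotvec units [ 0.01 -0.02  0.  ] w -0.0
time: 19.45
t 19.45 box [ -60.2 -123.5    2.3] F [-4.   0.4  2.2] rotvec units [ 0.01 -0.04  0.01] w 0.0
time: 19.53
t 19.53 box [ -57.  -123.6    2.4] F [-2.7 -0.6  2.6] rotvec units [ 0.01 -0.03  0.  ] w -0.0
```

```bash

python3 -m handwheel '[-1,-0.15,0,0,0,0,0]'|head -1; python3 s.py
```

```text
time: 19.62
t 19.62 box [ -53.8 -123.7    2.4] F [-1.6 -0.6  2.5] rotvec units [ 0.01 -0.02 -0.  ] w -0.0
```

Back-up 3 is free. I'll push it over.

```bash

python3 -m handwheel '[-1,-0.3,0,0,0,0,0, -1,-0.3,0,0,0,0,0, -1,-0.3,0,0,0,0,0, -1,-0.3,0,0,0,0,0]'|head -1; python3 s.py
python3 -m handwheel '[-1,-0.3,0,0,0,0,0, -1,-0.3,0,0,0,0,0, -1,-0.3,0,0,0,0,0, -1,-0.3,0,0,0,0,0, -1,0,0,0,0,0,0]'|head -1; python3 s.py
python3 -m handwheel '[-1,1,0,0,0,0,0, -1,1,0,0,0,0,0, -1,1,0,0,0,0,0, -1,1,0,0,0,0,0, -1,0.2,0,-0.8,0,0,0, -1,0,0,-1,0,0,0, -1,0,0,-1,0,0,0, -1,0,0,-1,0,0,0]'|head -1; python3 s.py
cat > look.py <<'E'
from h import *
for n in('side','scene'):
  a=env.read_camera(n).astype(int).sum(2)
  for k,y,L in (('load',125,96),('mains',55,90),('i1',-10,90),('i2',-67,90),('i3',-124,90)):
    print(n,k,[int(a[q[1],q[0]]) for q in proj(n,world(np.load('v.npy'),[hp(y,L,t) for t in(0,1)])).round().astype(int)])
E
python3 look.py
```

```text
time: 19.95
t 19.95 box [ -28.5 -124.2    2.7] F [-0.9  0.  -0. ] rotvec units [ 0.01  0.   -0.01] w -0.0
time: 20.37
t 20.37 box [  -4.1 -124.3    2.6] F [ 0.2  0.1 -1.1] rotvec units [ 0.01  0.01 -0.01] w -0.0
time: 21.03
t 21.03 box [ -90.2 -124.1   79.5] F [0.  0.7 0.1] rotvec units [ 0.01 -0.02 -0.01] w -0.0
side load [67, 546]
side mains [134, 539]
side i1 [165, 541]
side i2 [166, 532]
side i3 [230, 133]
scene load [92, 263]
scene mains [83, 472]
scene i1 [73, 468]
scene i2 [66, 478]
scene i3 [666, 109]
```

Back-up 3 is on and all the others are off. Now I'll go to the load lever's front side and switch it on.

```bash

python3 -m handwheel '[-1,0,1,0,0,0,0, -1,0,1,0,0,0,0, -1,0,1,0,0,0,0, -1,0,1,0,0,0,0, -1,0,1,0,0,0,0, -1,0,1,0,0,0,0, -1,0,1,0,0,0,0, -1,0,1,0,0,0,0]'|head -1
python3 -m handwheel '[-1,0,1,0,0,0,0, -1,0,1,0,0,0,0, -1,0,1,0,0,0,0, -1,0,1,0,0,0,0, -1,0,0.45,0,0,0,0, -1,0,0,0,0,0,0]'|head -1; python3 s.py
python3 -m handwheel '[-1,0,0,1,0,0,0, -1,0,0,1,0,0,0, -1,0,0,1,0,0,0, -1,0,0,0.5,0,0,0, -1,0,0,0,0,0,0]'|head -1; python3 s.py
python3 -m handwheel '[-1,-0.4,0,0,0,0,0, -1,-0.3,0,0,0,0,0, -1,-0.3,0,0,0,0,0, -1,-0.3,0,0,0,0,0]'|head -1; python3 s.py
python3 -m handwheel '[-1,-0.2,0,0,0,0,0]'|head -1; python3 s.py
```

```text
time: 21.8
time: 22.3
t 22.3 box [-90.1 126.1  77.9] F [-0.  -0.2  0.4] rotvec units [ 0.01 -0.03  0.03] w 0.0
time: 22.72
t 22.72 box [-91.7 123.2   6.3] F [ 0.  -0.2 -0.8] rotvec units [-0.02 -0.08 -0.02] w -0.0
time: 23.05
t 23.05 box [-62.4 125.1   9.8] F [-4.9  0.5  4.1] rotvec units [ 0.02  0.   -0.01] w -0.0
time: 23.13
t 23.13 box [-59.2 125.    9.4] F [-2.9 -0.4  3.4] rotvec units [ 0.02 -0.02 -0.01] w 0.0
```

```bash

python3 -m handwheel '[-1,-0.3,0,0,0,0,0, -1,-0.3,0,0,0,0,0]'|head -1; python3 s.py
python3 -m handwheel '[-1,-0.3,0,0,0,0,0, -1,-0.3,0,0,0,0,0, -1,-0.3,0,0,0,0,0]'|head -1; python3 s.py
python3 -m handwheel '[-1,-0.3,0,0,0,0,0, -1,-0.3,0,0,0,0,0, -1,-0.3,0,0,0,0,0, -1,-0.2,0,0,0,0,0, -1,0,0,0,0,0,0]'|head -1; python3 s.py
python3 -m handwheel '[-1,1,0,0,0,0,0, -1,1,0,0,0,0,0, -1,1,0,0,0,0,0, -1,1,0,0,0,0,0, -1,0.2,0,-0.8,0,0,0, -1,0,0,-1,0,0,0, -1,0,0,-1,0,0,0, -1,0,0,-1,0,0,0]'|head -1
python3 -m handwheel '[-1,1,0,-1,0,0,0, -1,1,0,-0.5,0,0,0, -1,1,0,0,0,0,0, -1,1,0,0,0,0,0, -1,1,0,0,0,0,0, -1,0,0,0,0,0,0]'|head -1; python3 s.py; python3 look.py
python3 - <<'E'
from h import *;import cv2
a=env.read_camera('side')[150:350,150:390][:,:,::-1];b=env.read_camera('scene')[115:315,170:410][:,:,::-1]
cv2.imwrite('pics/f.png',cv2.resize(np.hstack([a,b]),(800,333),interpolation=cv2.INTER_CUBIC))
E
```

```text
time: 23.3
t 23.3 box [-47.5 124.9   8.9] F [-3.   0.2  1.7] rotvec units [ 0.01 -0.02 -0.01] w 0.0
time: 23.55
t 23.55 box [-28.6 124.9   8.7] F [-1.4 -1.1  1.1] rotvec units [ 0.01 -0.   -0.01] w -0.0
time: 23.97
t 23.97 box [ -6.4 124.8   8.6] F [-0.9 -0.2  1. ] rotvec units [ 0.01 -0.   -0.02] w 0.0
time: 24.63
time: 25.13
t 25.13 box [-195.3  124.5  114.9] F [-0.7  0.7 -0.4] rotvec units [ 0.   -0.04  0.02] w -0.0
side load [576, 69]
side mains [144, 550]
side i1 [163, 557]
side i2 [151, 547]
side i3 [170, 133]
scene load [292, 90]
scene mains [80, 452]
scene i1 [68, 448]
scene i2 [67, 458]
scene i3 [600, 103]
```

View pics/f.png

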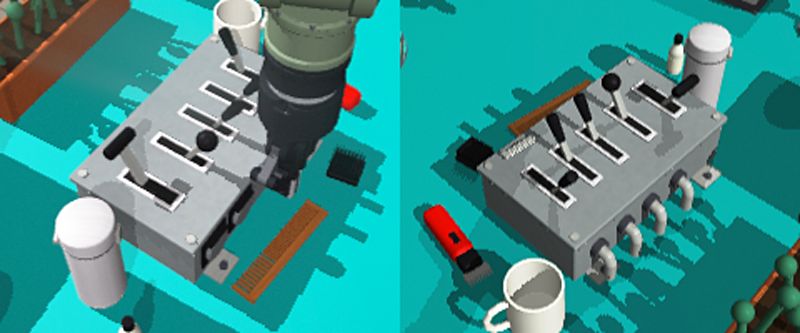

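The picture shows load (side 120,143; scene 687,85) and back-up 3 (side 228,38; scene 570,180) leaning to +x. Mains and back-ups 1 and 2 lean to -x, every other object is in place, and the gripper is clear. Handing in.

```bash
python3 -c "
from bench import env
print(env.job_done())"
```

```text
the job is handed in; nothing more can be done
None
```

The balcony sockets now run on back-up 3, with load on again and mains and back-ups 1 and 2 off; 1 and 2 felt bolted (about 13 N and 17 N) and were left alone, the other things look undisturbed, and I handed in at about 25 s.

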